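# Scan the potsherds: pry open the scanner, load it, key in the scan

## Task

Pry the scanner's cover open with the blade of the spatula through the notch in its front, swing the cover open, lay every loose potsherd on the chamber floor, arch upwards and side by side (none on another), then push the cover fully shut. With the cover shut, start the scan by pressing these keys fully, one at a time: the round key, the square key next to it, the square key next to the long bar key, and last the long bar key; never press the middle square key, nor any key while the cover is open. Put the spatula back flat on its felt pad (any time after prying) and leave the bowl, phone, mug and brush where they are.

Things in the scene. Friction and masses are not known exactly. Their poses are not given: they have to be found in the camera images.
- scanner: Fixed white bench scanner, a flat box 220 mm (own x) by 270 mm (own y) by 70 mm high; origin at the centre of its underside on the table, z up. Its front face is at own x = -110 mm. A chamber open at the top (inside 190 mm along x, 194 mm along y, floor 30 mm and rim 70 mm above the table) is closed by a grey hinged cover. Along the edge at own y = -102 mm runs a row of five black keys.
- chamber (a point): Centre of the chamber floor, 30 mm above the table; axes parallel to the scanner's. The inner walls stand 95 mm either way along x and 97 mm either way along y; the chamber is 40 mm deep.
- cover (a joint): Angle of the cover, rad: 0 shut, positive as its front edge rises, stop at 1.9 (leaning back beyond upright). The cover is a plate 200 mm from hinge to front edge, 192 mm wide, 6 mm thick, 100 g, with no handle; its front edge is flush with the scanner's front face and its underside 70.5 mm above the table when shut. The hinge is stiff: the cover stays at the angle where it is left, and needs about 1.3 N at the front edge to lift or 0.5 to 1.3 N to push back down.
- cover_hinge (a point): Middle of the cover's hinge line, at the underside of the cover, 70.5 mm above the table; the line runs along the scanner's y.
- scanner_notch (a point): Centre of the notch in the front face through which the blade goes under the cover: an opening 70 mm wide (along scanner y) and 10 mm high (60 to 70 mm above the table), through the 8 mm front wall into the chamber; directly below the cover's front edge. Enter along scanner +x.
- key_round (a joint): The round key (28 mm diameter), first in the row, nearest the front face, at scanner x = -84 mm. Joint: travel downwards in m, 0 up, 0.006 fully down; sprung, starts to move at about 1.2 N, fully down at 4 N. A press counts from 0.004.
- key_round_top (a point): Centre of the top of that key, 80 mm above the table when up.
- key_a (a joint): Square key (25 mm), directly next to the round key, at scanner x = -42 mm. Joint: travel downwards in m, 0 up, 0.006 fully down; sprung, starts to move at about 1.2 N, fully down at 4 N. A press counts from 0.004.
- key_a_top (a point): Centre of the top of that key, 80 mm above the table when up.
- key_b (a joint): Square key (25 mm), the middle one of the three square keys; not part of the sequence, at scanner x = 0. Joint: travel downwards in m, 0 up, 0.006 fully down; sprung, starts to move at about 1.2 N, fully down at 4 N. A press counts from 0.004.
- key_c (a joint): Square key (25 mm), directly next to the bar key, at scanner x = +42 mm. Joint: travel downwards in m, 0 up, 0.006 fully down; sprung, starts to move at about 1.2 N, fully down at 4 N. A press counts from 0.004.
- key_c_top (a point): Centre of the top of that key, 80 mm above the table when up.
- key_bar (a joint): The long bar key (25 mm by 54 mm), last in the row, nearest the hinge side, at scanner x = +84 mm. Joint: travel downwards in m, 0 up, 0.006 fully down; sprung, starts to move at about 1.2 N, fully down at 4 N. A press counts from 0.004.
- key_bar_top (a point): Centre of the top of that key, 80 mm above the table when up.
- spatula: Loose spatula, 195 mm long, 90 g: dark wooden handle 110 mm long, 26 mm wide, 16 mm high, with a flat steel blade 90 mm long, 22 mm wide, 3 mm thick (its mid-plane 8 mm above the handle's underside). Origin: centre of the handle's underside; x along the tool towards the blade (handle from x = -55 to +55 mm, blade from 50 to 140 mm), z up. Balance point near x = +20 mm.
- spatula_tip (a point): Middle of the front end of the blade, at mid-thickness (x = 140 mm, z = 8 mm in the spatula's frame).
- pad: Fixed grey felt pad on the table, 250 mm (own x) by 120 mm (own y), 4 mm thick, on which the spatula lies at the start; origin at the centre of its underside.
- sherd_a: Loose fired-clay potsherd, smooth, arched: spans 48 mm along own x, straight for 62 mm along own y with flat vertical end faces (grip across the 62 mm), crown 19.5 mm high, 70 g. Origin at the centre of its underside, z up. Two or three of the three sherds are present in a run.
- sherd_b: Loose fired-clay potsherd, with a raised rib along its top, arched: spans 48 mm along own x, straight for 62 mm along own y with flat vertical end faces (grip across the 62 mm), crown 19.5 mm high, 70 g. Origin at the centre of its underside, z up. Two or three of the three sherds are present in a run.
- sherd_c: Loose fired-clay potsherd, with three incised lines along its top, arched: spans 48 mm along own x, straight for 62 mm along own y with flat vertical end faces (grip across the 62 mm), crown 19.5 mm high, 70 g. Origin at the centre of its underside, z up. Two or three of the three sherds are present in a run.
- bowl: Whole terracotta bowl, 150 mm across and 70 mm high, a loose bystander; origin at its underside.
- phone: Phone, 150 by 72 by 9 mm, a loose bystander; origin at its underside.
- mug: White mug, 80 mm across, 95 mm high, a loose bystander; origin at its underside.
- brush: Hand brush, a loose bystander; origin at its underside.
There are look-alikes about, which are no part of the job. There is more than one size of the spatula; the one meant has the size given above.

How it is judged (in metres and radians):
On the way, in this order (a step that is already met when the one before it is completed fails the run):
1. the cover is raised by the spatula (value of joint cover above 0.2 rad and contact force between spatula and cover above 0.1 N), for 0.05 s.
2. every sherd lies on the chamber floor, arch up, with the cover open (x of sherd_a in the frame of chamber between -0.09 and 0.09 m and y of sherd_a in the frame of chamber between -0.092 and 0.092 m and z of sherd_a in the frame of chamber between -0.01 and 0.012 m and angle between each of sherd_a, sherd_b, sherd_c's own z axis and vertical below 0.3 rad and x of sherd_b in the frame of chamber between -0.09 and 0.09 m and y of sherd_b in the frame of chamber between -0.092 and 0.092 m and z of sherd_b in the frame of chamber between -0.01 and 0.012 m and x of sherd_c in the frame of chamber between -0.09 and 0.09 m and y of sherd_c in the frame of chamber between -0.092 and 0.092 m and z of sherd_c in the frame of chamber between -0.01 and 0.012 m and value of joint cover above 0.8 rad), for 0.3 s.
3. the cover is shut over the sherds (x of sherd_a in the frame of chamber between -0.09 and 0.09 m and y of sherd_a in the frame of chamber between -0.092 and 0.092 m and z of sherd_a in the frame of chamber between -0.01 and 0.012 m and angle between each of sherd_a, sherd_b, sherd_c's own z axis and vertical below 0.3 rad and x of sherd_b in the frame of chamber between -0.09 and 0.09 m and y of sherd_b in the frame of chamber between -0.092 and 0.092 m and z of sherd_b in the frame of chamber between -0.01 and 0.012 m and x of sherd_c in the frame of chamber between -0.09 and 0.09 m and y of sherd_c in the frame of chamber between -0.092 and 0.092 m and z of sherd_c in the frame of chamber between -0.01 and 0.012 m and value of joint cover below 0.03 rad), for 0.2 s.
4. round key pressed (value of joint key_round above 0.004 m and value of joint cover below 0.03 rad), for 0.05 s.
5. square key next to the round one pressed (value of joint key_a above 0.004 m and value of joint cover below 0.03 rad), for 0.05 s.
6. square key next to the bar pressed (value of joint key_c above 0.004 m and value of joint cover below 0.03 rad), for 0.05 s.
7. long bar key pressed (value of joint key_bar above 0.004 m and value of joint cover below 0.03 rad), for 0.05 s.
At the end, for the whole second after the job is handed in: Cover shut (below 0.03 rad); every present sherd inside the chamber on its floor (origin within 12 mm of it in height), arch up within 0.3 rad; spatula flat on the felt pad (handle centre over the pad); all keys up; everything at rest (all of step 3 and x of spatula in the frame of pad between -0.11 and 0.11 m and y of spatula in the frame of pad between -0.058 and 0.058 m and height (world z) of spatula below 0.012 m and angle between spatula's own z axis and vertical below 0.2 rad and value of joint each of key_round, key_a, key_b, key_c, key_bar below 0.001 m and linear speed of each of sherd_a, sherd_b, sherd_c, spatula below 0.02 m/s); the robot touches nothing.
It fails at once if a key is pressed while the cover is open (over 0.1 rad) (value of joint cover above 0.1 rad and value of joint any of key_round, key_a, key_b, key_c, key_bar above 0.003 m).
It fails at once if the middle square key is pressed (value of joint key_b above 0.003 m).
It fails at once if two keys are down at once (value of joint each of key_round, key_a above 0.002 m or value of joint each of key_round, key_b above 0.002 m or value of joint each of key_round, key_c above 0.002 m or value of joint each of key_round, key_bar above 0.002 m or value of joint each of key_a, key_b above 0.002 m or value of joint each of key_a, key_c above 0.002 m or value of joint each of key_a, key_bar above 0.002 m or value of joint each of key_b, key_c above 0.002 m or value of joint each of key_b, key_bar above 0.002 m or value of joint each of key_c, key_bar above 0.002 m).
It fails at once if the bowl, phone, mug or brush is moved more than 30 mm (distance of any of bowl, phone, mug, brush from where it was at the start of the episode above 0.03 m).
Of sherd_a, sherd_b, sherd_c only 2 to 3 are there at a start; the rules pass over those that are not, and their reading is None.
At some moment in a run one of sherd_a, sherd_b, sherd_c, spatula may be knocked a few centimetres aside while the robot is not near it.
Once in a run the grip may slacken for a moment while it holds something.
It also fails if it takes over 210 s, if anything falls off the work surface, if the arm or the gripper's body presses on something with over 40 N, if the wrist force passes 120 N, or if a joint passes its speed limit or range.

## Robot

A 6-joint arm with a two-finger parallel gripper is mounted at the origin on the work surface. World frame = base frame: x ahead of the robot, y to its left, z up, the work surface at z = 0. Lengths are in mm, angles in rad, forces in N, time in s.
With the tool pointing down it reaches from about 250 to 725 mm from the base axis. Payload 4 kg.
Tool frame: the origin (TCP) lies at the centre of the arm's flange, where the gripper is bolted on; the fingertips stand 173 mm ahead of it and the grasp point (between the pads) lies robot.hold_point_z ahead of it (robot.hold_point_z is the distance from the TCP to the grasp point, in mm); z points along the fingers, y is the line along which they close (so a half turn about z gives the same grasp; the last joint's range is limited). The gripper opens to 85 mm and grips with 20 to 120 N. Pads are 22 mm wide; open, the fingers measure 114 mm over their backs; the gripper's body (76 mm by 85 mm) begins 54 mm behind the grasp point. The pads swing forward as they close: fully open they stand 13 mm farther back than shut.
Start: joints at [1.239, 0.241, 0.005, 1.335, 0, 1.571], TCP at [162.871, 472.729, 404.706] pointing down, gripper open.
Joint ranges: [-2.72, 2.72], [-1.05, 1.87], [-1.09, 1.28], [-1.99, 2.15], [-1.42, 1.44], [-3.14, 3.14]. Speed limits (rad/s): [2.79, 2.79, 3.14, 3.14, 3.14, 3.14].

## Interface

Orientations are given as a unit quaternion [x, y, z, w].
In Python, from cell import sensors, viewer, job, robot gives the robot as it stands. The module is installed in compiled form; this text tells all that it offers.
- The arm moves only by the tool jog_arm, never from a script. Its argument "series" is a list of rows, each a list of 7 numbers: the turn, a rotation vector about the tool's x, y, z in degrees, then the shift along the tool's x, y, z in m, then the finger opening in m, from 0 to 0.0854. A call has 1 to 20 rows; each row is the pose to reach, as a shift and turn from the pose commanded when the call began, along the tool's axes at that moment; what a row does not reach only later rows make up. A row lasts 1/10 s, in which the tool goes at most 50 mm and 8.59 degrees, less where a joint would pass 70% of its speed; a pose out of reach is approached as far as the arm can. A call with a gripper value outside its range is refused whole. The fingers move at their own pace and stop on an object; "squeeze" is the grip in N (left out, the last holds). Time passes only in rows, so rows that repeat a pose let the fingers close. It gives the time, the measured TCP pose, the force, the opening and the grip force at its end, in the units of the state.
- sensors.get_obs(): the state, without advancing time (a new reading comes with each control period).
- viewer.get_image(name): name is "scene" or "top" or "wrist"; returns (picture, depth): 420x560x3 uint8, red, green, blue; 420x560 float32, mm along the optical axis (not along the pixel's ray), 0 where there is no reading.
- viewer.calibration(name): a dict with "fov_y" (degrees; the focal length in pixels is half the picture's height over the tangent of half this angle, whatever the lens; pixels are square), "cx", "cy" (the principal point, pixels), "R" (3x3) and "t" (3): a world point X has camera coordinates R X + t. Camera axes: x right, y down, z forward; pixel columns grow to the right and rows downward; lengths in mm; the calibration is good to about 2 mm. A picture is of the moment at which its call begins: read the wrist's pose just before it. calibration takes no time and is no camera call; for the wrist camera it gives the pose at the moment of the call.
- job.finish_job(): hands the job in; it is judged then, once.
The state is a dict: "time_s": time; "qpos": joint angles; "joint_vel": joint speeds; "joint_efforts": joint torques, N m; "tool_pos": TCP position; "eef_rot": TCP orientation; "ft_force": force on the tool from outside, world axes, zero at the start; "wrist_torque": the same for the moment, N m; "width": finger opening in mm; "grasp_force": force on a finger pad.
Only numpy, scipy, OpenCV 4.12 (cv2) and the standard library are available. Lean on these libraries where they do the work, as an engineer would, in place of code of your own. Each camera call takes 0.05 s, during which the arm holds its last target. There are 200 camera calls.

## Working session

There is one attempt and no reset: what is moved stays moved. The work goes in short steps, Python scripts to look and compute and a tool call to move; the robot and the scene stay as the last step left them, time stands still between calls to the robot, and variables do not carry over. Pictures are saved under pics/ and viewed, at most 14 in all, crops included, and the job is handed in when it is done.

Besides the shell and the picture viewer there is one more tool, called after "Call:" as name(argument=value, ...), one argument or row to a line, values as JSON. jog_arm: Moves the arm, as the interface text tells. Its arguments: {"type":"object","properties":{"series":{"type":"array","items":{"type":"array","items":{"type":"number"}}},"squeeze":{"type":"number"}},"required":["series"]}

```bash
mkdir -p pics
cat > h.py <<'E'
import numpy as np, cv2
from cell import sensors, viewer, job, robot
from scipy.spatial.transform import Rotation as Ro
def snap(n,f=None):
    c=viewer.calibration(n); im,d=viewer.get_image(n)
    np.savez(f'{f or n}.npz',im=im,d=d,R=c['R'],t=c['t'],k=[c['fov_y'],c['cx'],c['cy']])
    if f: cv2.imwrite(f'pics/{f}.png',im[:,:,::-1])
    return im,d
def load(f): return np.load(f'{f}.npz')
def cloud(z):
    h,w=z['d'].shape; F=h/2/np.tan(np.radians(z['k'][0]/2)); v,u=np.mgrid[:h,:w]; d=z['d']
    P=np.stack([(u-z['k'][1])/F*d,(v-z['k'][2])/F*d,d],-1)
    return (P-z['t'])@z['R']
def crop(f,u0,u1,v0,v1,s,out):
    im=load(f)['im'][v0:v1,u0:u1]
    cv2.imwrite(f'pics/{out}.png',cv2.resize(im,None,fx=s,fy=s,interpolation=cv2.INTER_CUBIC)[:,:,::-1])
def tool(goal_p,goal_R):
    """print turn(deg) and shift(m) from the present pose"""
    o=sensors.get_obs(); R=Ro.from_quat(o['eef_rot']); p=np.array(o['tool_pos'])
    print('turn',np.round((R.inv()*goal_R).as_rotvec(degrees=True),2),'shift',np.round(R.inv().apply(goal_p-p)/1000,4))
def down(deg):
    """tool pointing down, its y axis at deg in world"""
    a=np.radians(deg); y=np.array([np.cos(a),np.sin(a),0]); z=np.array([0,0,-1.]); x=np.cross(y,z)
    return Ro.from_matrix(np.stack([x,y,z],1))
E
python3 - <<'E'
from h import *
for n in ['scene','top']:
    im,d=snap(n,n+'0'); c=viewer.calibration(n); print(n,c['fov_y'],c['cx'],c['cy'],np.round(c['R'],3).tolist(),np.round(c['t']))
print(robot.hold_point_z); print(sensors.get_obs())
a,b=[cv2.imread(f'pics/{n}0.png') for n in ('scene','top')]
cv2.imwrite('pics/top0b.png',cv2.resize(b,(800,600),interpolation=cv2.INTER_CUBIC))
E
```

```text
scene 43.57595326430892 268.8584564584933 215.39311133412042 [[-0.855, 0.518, -0.011], [0.309, 0.493, -0.814], [-0.416, -0.699, -0.581]] [ 417. -143. 1732.]
top 51.581973702199754 282.25019731020967 212.79586972123997 [[0.03, -1.0, 0.003], [-0.996, -0.03, -0.089], [0.089, -0.0, -0.996]] [  46.  520. 1104.]
154.70000000000002
{'time_s': 0.1, 'qpos': array([ 1.23902002e+00,  2.41381032e-01,  3.85684642e-03,  1.33519942e+00,
       -3.99110879e-06,  1.57077380e+00]), 'joint_vel': array([-3.77439499e-03, -1.33372285e-03,  1.82498433e-03, -4.84245125e-05,
        1.03518999e-03,  8.75210244e-04]), 'joint_efforts': array([ 6.37217511e-06, -3.73138046e+01,  2.53010076e+01,  1.08896455e-02,
       -4.12292331e-05,  9.32748236e-06]), 'tool_pos': array([162.78615335, 472.51236111, 403.87918177]), 'eef_rot': array([ 1.65117167e-01,  9.86273488e-01, -9.50738297e-04, -1.57166725e-04]), 'ft_force': array([-0.25970962,  0.18656989,  0.42032307]), 'wrist_torque': array([-0.0291353 ,  0.02117998, -0.02082717]), 'grasp_force': 0.0, 'width': 85.90952633425483}
```

View pics/top0b.png

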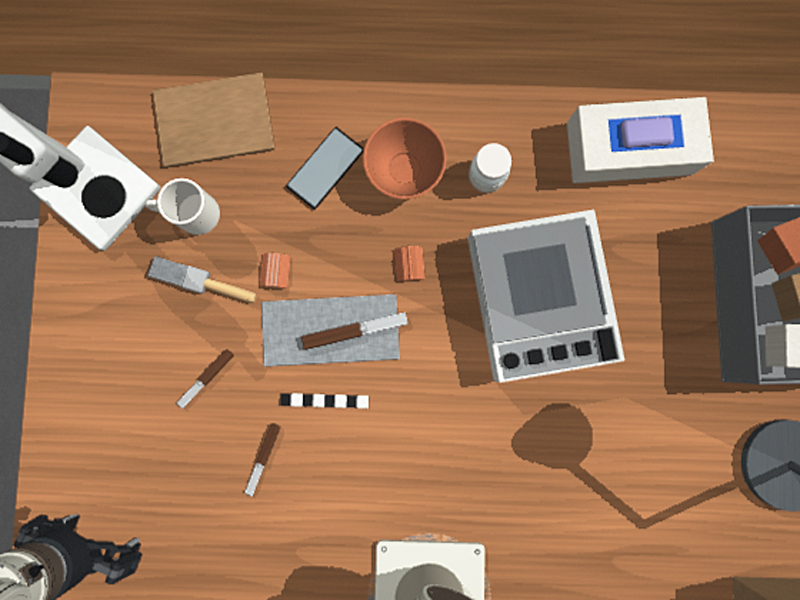

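View pics/scene0.png

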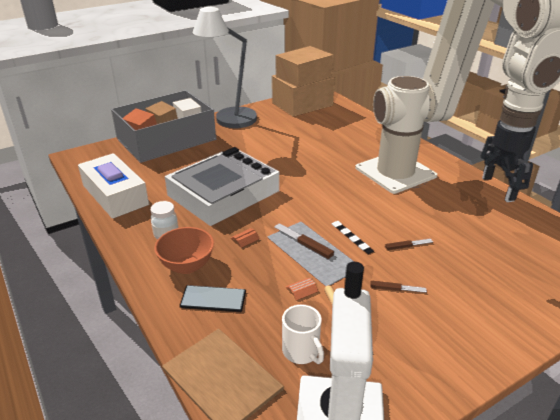

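The top view (800x600) shows the spatula candidates at (350,332) on the pad, plus small look-alikes at (205,378) and (262,458). The sherds are at (275,270) and (408,263), and the scanner is at (545,295) with the round key at (511,360) and the bar at (608,345). The spatula on the pad looks like the full-size one. I'll measure it and check it in a close crop.

Run:
```python
from h import *
z=load('top0'); P=cloud(z); im=z['im']; s=0.7
def at(u,v,r=1):
    u=int(u*.7);v=int(v*.7); return np.round(np.median(P[v-r:v+r+1,u-r:u+r+1].reshape(-1,3),0),1)
for n,(u,v) in dict(hand=(330,336),blade=(385,325),she1=(275,270),she2=(409,263),scTL=(476,236),scTR=(592,216),rk=(511,360),a=(535,356),b=(559,352),c=(583,348),bar=(608,344),cov=(540,280),cov2=(500,330),table=(400,400),mug=(183,205),bowlrim=(404,122)).items(): print(n,at(u,v))
# raised regions min-area rects (world xy)
def rect(u0,u1,v0,v1,zl,zh,name):
    u0,u1,v0,v1=[int(q*.7) for q in (u0,u1,v0,v1)]
    Q=P[v0:v1,u0:u1].reshape(-1,3); Q=Q[(Q[:,2]>zl)&(Q[:,2]<zh)]
    c,wh,a=cv2.minAreaRect(Q[:,:2].astype(np.float32)); print(name,len(Q),np.round(c,1),np.round(wh,1),round(a,1),'zmed',np.round(np.percentile(Q[:,2],[5,50,95]),1))
rect(250,300,240,300,7,40,'s1'); rect(385,430,235,290,7,40,'s2')
rect(290,415,300,360,8,40,'spat'); rect(290,360,300,360,15,40,'handle')
rect(455,640,200,390,58,100,'scanner'); rect(500,620,322,372,76,100,'keys')
rect(255,410,290,370,2.,40,'pad')
crop('top0',175,305,160,265,6,'c1')
```

```text
hand [457.1 195.5  19.9]
blade [481.1  95.3  12.6]
she1 [574.1 299.3  19.6]
she2 [594.4  54.3  20.9]
scTL [637.7 -61.3  76.4]
scTR [ 681.  -266.2   67.9]
rk [ 425.1 -123.7   78.4]
a [ 431.2 -165.3   78.7]
b [ 439.8 -207.3   79.9]
c [ 448.3 -248.2   80.5]
bar [ 456.8 -290.2   79.4]
cov [ 562.9 -174.3   76.4]
cov2 [ 476.1 -106.4   76.7]
table [344.4  62.5   1.1]
mug [694.6 479.4   4.9]
bowlrim [844.4  72.2  63.5]
s1 461 [563.2 309.5] [63.4 91.1] 84.4 zmed [ 9.  17.2 22.3]
s2 443 [596.4  53.5] [61.8 51.8] 6.4 zmed [ 8.3 17.2 23. ]
spat 742 [471.8 160.7] [104.8 214.8] 1.7 zmed [ 8.9 17.4 22.1]
handle 393 [458.1 192.5] [ 26.1 106. ] 15.3 zmed [16.3 19.4 22.9]
scanner 9492 [ 539.9 -189. ] [270.4 221.3] 11.4 zmed [67.5 75.1 79.5]
keys 878 [ 452.6 -206.9] [ 78.5 200.5] 2.0 zmed [76.2 78.4 81.9]
pad 3685 [470.  193.1] [144.9 285.3] 1.7 zmed [ 2.3  4.6 19.7]
```

View pics/c1.png

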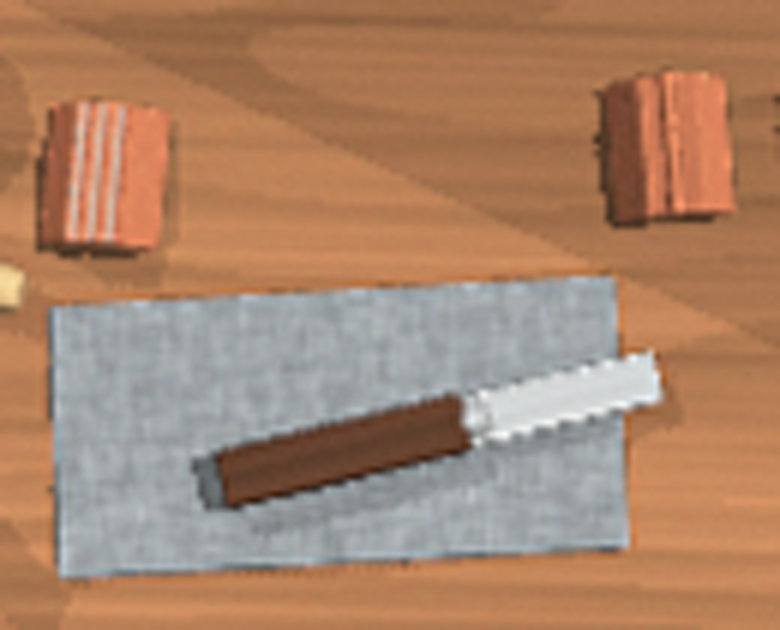

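The crop settles it: the spatula on the pad has a handle of about 106x26 mm, so it is the full-size one. The lined sherd (c) is on the left and the ribbed sherd (b) on the right. I'll hover over the spatula and measure it from close by.

Run:
```python
from h import *
tool(np.array([462,178.5,330]),down(15.3))
```

```text
turn [-1.000e-01  5.000e-02  5.569e+01] shift [-0.3787 -0.1804  0.0742]
```

Call:
jog_arm(
  series=[
    [0, 0, 55.7, -0.379, -0.18, 0.074, 0.085],
    [0, 0, 55.7, -0.379, -0.18, 0.074, 0.085],
    [0, 0, 55.7, -0.379, -0.18, 0.074, 0.085],
    [0, 0, 55.7, -0.379, -0.18, 0.074, 0.085],
    [0, 0, 55.7, -0.379, -0.18, 0.074, 0.085],
    [0, 0, 55.7, -0.379, -0.18, 0.074, 0.085],
    [0, 0, 55.7, -0.379, -0.18, 0.074, 0.085],
    [0, 0, 55.7, -0.379, -0.18, 0.074, 0.085],
    [0, 0, 55.7, -0.379, -0.18, 0.074, 0.085],
    [0, 0, 55.7, -0.379, -0.18, 0.074, 0.085],
    [0, 0, 55.7, -0.379, -0.18, 0.074, 0.085],
    [0, 0, 55.7, -0.379, -0.18, 0.074, 0.085],
    [0, 0, 55.7, -0.379, -0.18, 0.074, 0.085],
    [0, 0, 55.7, -0.379, -0.18, 0.074, 0.085],
  ],
)

```text
time_s: 1.5
tool_pos: [461.9, 180.0, 331.1]
eef_rot: [0.606, 0.796, 0.0, 0.0]
ft_force: [0.7, 1.1, 0.7]
width: 85.1
grasp_force: 0.0
```

Run:
```python
from h import *
snap('wrist','w1'); o=sensors.get_obs(); print(o['tool_pos'],o['eef_rot'],o['qpos'])
z=load('w1');P=cloud(z); C=-z['R'].T@z['t']; print('cam',C)
m=(P[...,2]>13)&(P[...,2]<28)&(np.hypot(P[...,0]-462,P[...,1]-178)<90)&(z['d']>0)
Q=P[m]; c,wh,a=cv2.minAreaRect(Q[:,:2].astype(np.float32)); print(m.sum(),c,wh,a,np.percentile(Q[:,2],[5,50,95]))
```

```text
[462.02199665 179.92341577 331.02377558] [6.06028496e-01 7.95442900e-01 2.06237370e-04 1.14628537e-04] [ 3.71352740e-01  2.77605507e-01 -1.43218829e-01  1.14950048e+00
  1.93867092e-05  1.67346922e+00]
cam [439.00587189 261.93352608 300.5898399 ]
4341 (463.57830810546875, 167.11981201171875) (26.028675079345703, 157.85824584960938) 15.186250686645508 [13.68673834 19.97647985 21.31110925]
```

View pics/w1.png

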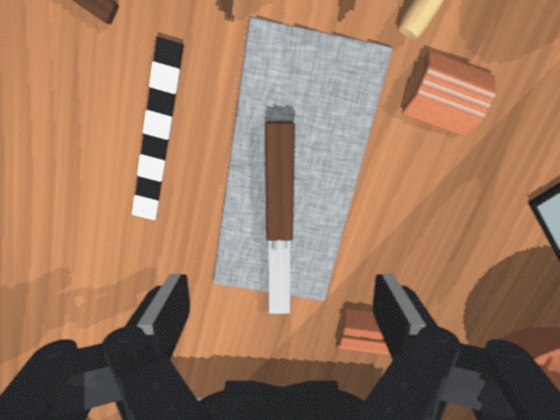

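The wrist view shows the handle from (280,122) to (280,240) and the blade to (280,313), centred between the fingers. I'll get the exact handle rectangle and scanner axes, then descend.

Run:
```python
from h import *
z=load('w1');P=cloud(z); im=z['im'].astype(int)
m=(P[...,2]>15.5)&(P[...,2]<25)&(z['d']>0); m[:,:240]=0;m[:,320:]=0;m[:115]=0;m[250:]=0
Q=P[m]; c,wh,a=cv2.minAreaRect(Q[:,:2].astype(np.float32)); print(c,wh,a)
d=np.array([np.cos(np.radians(a-90)),np.sin(np.radians(a-90))]); print('dir',d)
v,u=310,280; print('tip px',P[300:314,280])
g=np.array(c)+12*d
tool(np.array([*g,178.]),down(a))
# scanner: side fits from top
z=load('top0');P=cloud(z);m=(P[...,2]>60)&(P[...,2]<74)
```

```text
(458.43377685546875, 186.07293701171875) (26.028675079345703, 118.5804443359375) 15.186250686645508
dir [ 0.2619576  -0.96507938]
tip px [[4.91338218e+02 7.08941433e+01 1.32966543e+01]
 [4.91621002e+02 6.98677626e+01 1.35053467e+01]
 [4.92008106e+02 6.84605907e+01 1.31498542e+01]
 [4.92218826e+02 6.76972755e+01 1.37535119e+01]
 [4.92481562e+02 6.67440909e+01 1.40752760e+01]
 [4.92850258e+02 6.54041576e+01 1.38329232e+01]
 [4.93322855e+02 6.36850236e+01 1.30474820e+01]
 [4.93191536e+02 6.41700701e+01 1.54533801e+01]
 [4.93657273e+02 6.24760005e+01 1.47115582e+01]
 [4.94209451e+02 6.04665028e+01 1.35330216e+01]
 [4.94415201e+02 5.97213323e+01 1.41631781e+01]
 [4.94752816e+02 5.84949272e+01 1.41122790e+01]
 [4.95093960e+02 5.72556636e+01 1.40479371e+01]
 [4.98142991e+02 4.61350046e+01 2.35081675e-01]]
turn [ 0.03 -0.    0.21] shift [-0.0051 -0.0019  0.153 ]
```

Call:
jog_arm(
  series=[
    [0, 0, 0, 0, 0, 0.05, 0.06],
    [0, 0, 0, 0, 0, 0.09, 0.06],
    [0, 0, 0, 0, 0, 0.12, 0.06],
    [0, 0, 0, 0, 0, 0.135, 0.06],
    [0, 0, 0, 0, 0, 0.145, 0.06],
    [0, 0, 0, 0, 0, 0.151, 0.06],
    [0, 0, 0, 0, 0, 0.151, 0.06],
    [0, 0, 0, 0, 0, 0.151, 0.02],
    [0, 0, 0, 0, 0, 0.151, 0],
    [0, 0, 0, 0, 0, 0.151, 0],
    [0, 0, 0, 0, 0, 0.151, 0],
    [0, 0, 0, 0, 0, 0.151, 0],
    [0, 0, 0, 0, 0, 0.151, 0],
  ],
  squeeze=100,
)

```text
time_s: 2.85
tool_pos: [463.0, 179.2, 181.2]
eef_rot: [0.607, 0.795, 0.001, 0.001]
ft_force: [-1.1, -0.7, 4.7]
width: 23.1
grasp_force: 98.9
```

Run:
```python
from h import *
z=load('top0');P=cloud(z);im=z['im'].astype(int)
# black keys tops -> centroids
m=(P[...,2]>75)&(P[...,2]<86)&(im.max(-1)<60)
n,l,s,c=cv2.connectedComponentsWithStats(m.astype(np.uint8))
K=[]
for i in range(1,n):
    if s[i,4]>30:
        q=P[l==i]; K.append(np.append(cv2.minAreaRect(q[:,:2].astype(np.float32))[0],q[:,2].mean())); print(np.round(K[-1],1),s[i,4])
# front side face edge: points in scanner frame
a=np.radians(-79.2)
for a in np.radians([-78,-78.6,-79.2,-79.8]):
    X=np.array([np.cos(a),np.sin(a)]);Y=np.array([-X[1],X[0]])
    W=P[...,:2]-np.array([540,-189.]); x=W@X;y=W@Y
    m=(P[...,2]>64)&(P[...,2]<80)&(np.abs(x)<150)&(np.abs(y)<160)
    r=[]
    for lo in range(-120,120,30):
        k=m&(y>lo)&(y<lo+30); r.append(np.percentile(x[k],[0.5,99.5]))
    t=[]
    for lo in range(-100,90,30):
        k=m&(x>lo)&(x<lo+30); t.append(np.percentile(y[k],[0.5,99.5]))
    print(np.degrees(a)); print(np.round(np.array(r).T,1)); print(np.round(np.array(t).T,1))
```

```text
[ 455.5 -289.5   79.1] 198
[ 447.  -248.7   78.9] 89
[ 438.7 -207.9   79.3] 88
[ 430.  -166.6   79.3] 88
[ 422.7 -125.4   79. ] 83
-78.0
[[-110.8 -110.5 -110.7 -110.2 -109.4 -109.2 -109.  -108.7]
 [ 107.5  108.5  108.7  109.   109.2  109.2  109.4  109.7]]
[[-132.8 -132.8 -133.7 -133.7 -134.1 -134.4 -134.9]
 [ 134.8  133.8  133.6  133.2  133.4  132.7  132.8]]
-78.6
[[-109.9 -109.8 -110.1 -110.  -109.6 -109.6 -109.8 -109.8]
 [ 108.7  109.2  108.9  109.1  109.   108.8  108.5  108.7]]
[[-133.9 -133.5 -134.  -133.6 -133.7 -133.8 -133.9]
 [ 133.7  133.2  133.4  133.1  133.7  133.5  133.6]]
-79.2
[[-108.8 -109.1 -109.7 -109.8 -109.8 -110.  -110.5 -111. ]
 [ 109.8  109.8  109.5  109.3  108.9  108.4  107.7  107.6]]
[[-134.7 -134.1 -134.1 -133.8 -133.4 -133.2 -132.9]
 [ 132.7  132.7  133.3  133.1  133.7  134.2  134.5]]
-79.8
[[-107.7 -108.4 -109.2 -109.7 -110.2 -110.5 -111.3 -112.1]
 [ 111.   110.6  110.   109.6  108.8  108.1  106.9  106.7]]
[[-135.6 -134.8 -134.3 -133.7 -133.1 -132.5 -131.8]
 [ 131.9  132.1  133.   133.1  134.2  134.9  135.2]]
```

Grasped. The scanner x axis is at -78.6° and its centre is at about (539.5,-188.4). Next I'll lift the spatula, move it in front of the notch and check the tip.

```bash
cat >> h.py <<'E'
SX=np.array([0.1977,-0.9803]);SY=np.array([0.9803,0.1977]);SC=np.array([539.5,-188.4]);SA=11.4
def sc(x,y): return SC+x*SX+y*SY
def toS(P): W=P[...,:2]-SC; return W@SX,W@SY
E
python3 - <<'E'
from h import *
tool(np.array([*sc(-110-162,0),234.]),down(SA)); print(sc(-272,0))
E
```

```text
turn [ 0.13 -0.02  3.89] shift [-0.1034 -0.0046 -0.0529]
[485.7256  78.2416]
```

Call:
jog_arm(
  series=[
    [0, 0, 0, 0, 0, -0.01, 0],
    [0, 0, 0, 0, 0, -0.025, 0],
    [0, 0, 0, 0, 0, -0.045, 0],
    [0, 0, 0, 0, 0, -0.053, 0],
    [0, 0, 1, -0.025, -0.001, -0.053, 0],
    [0, 0, 2, -0.05, -0.002, -0.053, 0],
    [0, 0, 3.9, -0.075, -0.0035, -0.053, 0],
    [0, 0, 3.9, -0.095, -0.0045, -0.053, 0],
    [0, 0, 3.9, -0.103, -0.0045, -0.053, 0],
    [0, 0, 3.9, -0.103, -0.0045, -0.053, 0],
    [0, 0, 3.9, -0.103, -0.0045, -0.053, 0],
  ],
)

```text
time_s: 3.95
tool_pos: [485.3, 78.9, 232.7]
eef_rot: [0.633, 0.774, 0.0, -0.0]
ft_force: [0.9, 0.1, -1.6]
width: 23.0
grasp_force: 98.3
```

Run:
```python
from h import *
snap('wrist','w2'); o=sensors.get_obs(); print(o['tool_pos'],o['eef_rot'],o['width'])
snap('scene','s2')
z=load('w2');P=cloud(z); x,y=toS(P)
m=(np.abs(y)<25)&(x>-230)&(x<-125)&(P[...,2]>40)&(P[...,2]<90)&(z['d']>0)
for lo in range(-230,-125,12):
    k=m&(x>=lo)&(x<lo+12)
    if k.sum()>5: print(lo+6,k.sum(),np.round(np.percentile(P[k][:,2],[10,50,90]),1),np.round(np.percentile(y[k],[3,97]),1))
print('tip',x[m].max())
crop('s2',140,340,120,270,4,'s2c')
```

```text
[485.2436792   79.20771987 232.71381819] [ 6.33145870e-01  7.74032466e-01  1.13927038e-04 -1.90203332e-04] 23.033573556517002
-224 473 [65.  69.4 71.4] [-10.5   9.8]
-212 410 [64.8 65.4 66. ] [-10.6   9.4]
tip -208.52648079938965
```

View pics/s2c.png

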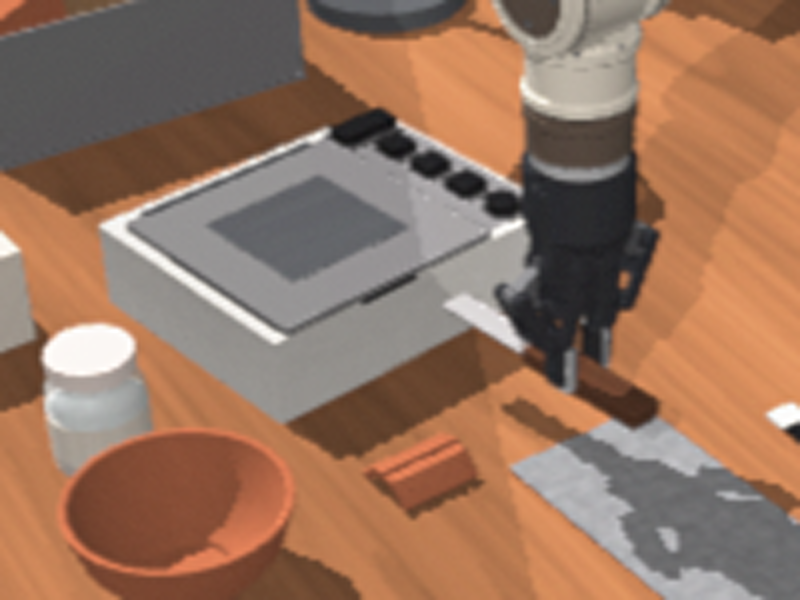

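The spatula points level at the notch, which shows at about (388,288) in the crop with the blade tip at (455,305). I'll do a quick pitch check from the scene depth.

Run:
```python
from h import *
z=load('s2');P=cloud(z); x,y=toS(P)
m=(np.abs(y)<16)&(x>-230)&(x<-112)&(P[...,2]>50)&(P[...,2]<80)&(z['d']>0)
for lo in range(-230,-112,12):
    k=m&(x>=lo)&(x<lo+12)
    if k.sum()>3: print(lo+6,k.sum(),np.round(np.percentile(P[k][:,2],[10,50,90]),1),np.round(np.percentile(y[k],[3,97]),1))
print(x[m].max())
# notch: dark pixels on front
im=z['im']; m=(P[...,2]>55)&(P[...,2]<80)&(np.abs(x+108)<12)&(np.abs(y)<70)&(im.max(-1)<70)
print('notch',m.sum(),np.percentile(y[m],[2,50,98]),np.percentile(P[m][:,2],[5,50,95]))
m=(P[...,2]>72)&(P[...,2]<82)&(np.abs(x)<70)&(np.abs(y-20)<60); print('cover z',np.median(P[m][:,2]))
```

```text
-224 8 [62.  65.9 67.1] [ 4.4 12.9]
-212 10 [63.7 65.1 66.7] [ 2.  13.4]
-200 18 [62.2 64.9 67.9] [-4.6 13.7]
-188 20 [63.4 65.3 67.6] [-7.6 12.9]
-176 19 [62.7 65.2 67.2] [-9.7 12.5]
-164 18 [63.1 65.2 67.2] [-6.5 13.2]
-152 22 [63.1 64.3 66.1] [-10.2  11.5]
-112.38768909521687
notch 4 [15.69768443 25.81724038 37.22857938] [72.01782044 72.30827664 72.92591724]
cover z 77.01021225290057
```

Call:
jog_arm(
  series=[
    [0, 0, 0, 0, 0.0005, -0.001, 0],
    [0, 0, 0, -0.015, 0.0005, -0.001, 0],
    [0, 0, 0, -0.03, 0.0005, -0.001, 0],
    [0, 0, 0, -0.04, 0.0005, -0.001, 0],
    [0, 0, 0, -0.05, 0.0005, -0.001, 0],
    [0, 0, 0, -0.06, 0.0005, -0.001, 0],
    [0, 0, 0, -0.07, 0.0005, -0.001, 0],
    [0, 0, 0, -0.076, 0.0005, -0.001, 0],
    [0, 0, 0, -0.076, 0.0005, -0.001, 0],
    [0, 0, 0, -0.076, 0.0005, -0.001, 0],
  ],
)

```text
time_s: 5.05
tool_pos: [495.9, 18.3, 232.7]
eef_rot: [0.628, 0.778, 0.014, -0.021]
ft_force: [-16.3, 61.6, 7.5]
width: 23.1
grasp_force: 101.4
```

There's a 61 N push back, so the tip hit the face. I'll retreat and look.

Call:
jog_arm(
  series=[
    [0, 0, 0, 0.02, 0, 0, 0],
    [0, 0, 0, 0.04, 0, 0, 0],
    [0, 0, 0, 0.06, 0, 0, 0],
    [0, 0, 0, 0.076, 0, 0, 0],
    [0, 0, 0, 0.076, 0, 0, 0],
  ],
)

```text
time_s: 5.55
tool_pos: [485.4, 80.6, 233.7]
eef_rot: [0.632, 0.775, 0.0, -0.0]
ft_force: [0.7, -0.7, -1.0]
width: 23.3
grasp_force: 100.6
```

Run:
```python
from h import *
snap('wrist','w3');snap('scene','s3'); o=sensors.get_obs(); print(o['tool_pos'],o['eef_rot'],o['ft_force'])
z=load('s3');P=cloud(z); x,y=toS(P)
m=(np.abs(y)<16)&(x>-290)&(x<-112)&(P[...,2]>45)&(P[...,2]<85)&(z['d']>0)
for lo in range(-290,-112,12):
    k=m&(x>=lo)&(x<lo+12)
    if k.sum()>3: print(lo+6,k.sum(),np.round(np.percentile(P[k][:,2],[10,50,90]),1),np.round(np.percentile(y[k],[3,97]),1))
a=cv2.imread('pics/w3.png'); b=load('s3')['im'][140:250,170:340,::-1]
b=cv2.resize(b,(800,518),interpolation=cv2.INTER_CUBIC); cv2.imwrite('pics/s3c.png',b)
```

```text
[485.86426067  79.01788553 233.74868237] [ 6.32938640e-01  7.74201931e-01 -1.18127932e-04  1.85249873e-04] [ 0.4919273  -0.41599413 -1.10405535]
-284 47 [66.2 75.  83.4] [-14.7  15.2]
-272 17 [71.9 73.7 81.8] [-12.6   5.1]
-260 9 [71.  75.2 82. ] [-13.9  -7.9]
-248 10 [60.8 68.  71.5] [ 9.1 15.7]
-236 10 [63.4 65.1 68.8] [ 5.8 11.3]
-224 12 [64.1 66.2 67.3] [ 3.7 13. ]
-212 15 [65.2 66.4 68.7] [ 1.7 14.1]
-200 12 [63.5 66.1 67.9] [-2.4 12.4]
-188 21 [63.5 65.6 68.3] [-6.1 12.9]
-176 15 [62.6 66.9 68.9] [-7.6 11.8]
-164 16 [62.8 65.  66.4] [-8.7 13.4]
```

View pics/s3c.png

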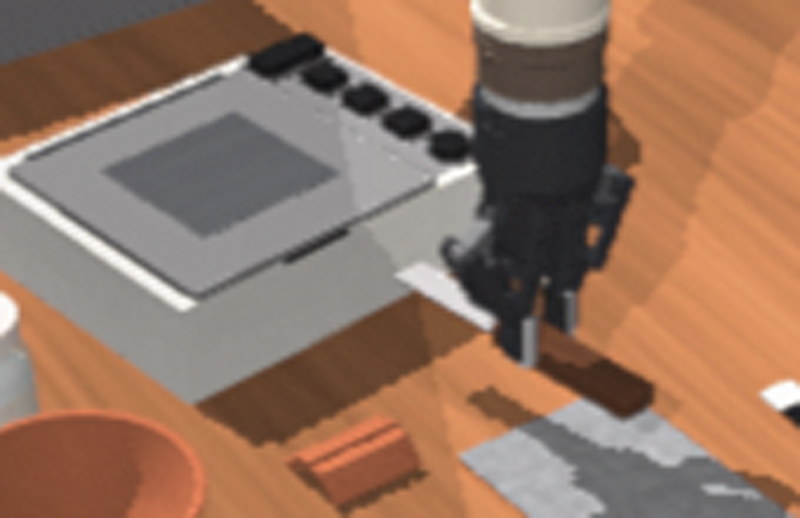

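The spatula slipped about 12 mm in the grip. The notch is not at the scanner's y=0: the chamber is offset away from the key row. I'll measure where it is.

Run:
```python
from h import *
z=load('top0');P=cloud(z); x,y=toS(P); im=z['im'].astype(int)
for x0 in (-85,-60,60,80):
    k=(np.abs(x-x0)<6)&(np.abs(y)<134)&(P[...,2]>62)
    o=np.argsort(y[k]); yy=y[k][o]; g=im.mean(-1)[k][o]; zz=P[k][o][:,2]
    print(x0,[(int(b),int(np.median(g[(yy>b-2)&(yy<b+2)])),round(float(np.median(zz[(yy>b-2)&(yy<b+2)])),0)) for b in list(range(-84,-56,4))+list(range(108,134,4))])
# notch from scene: darkness along front face z~65 by projecting
for f in('s2','s3'):
    z=load(f);F=210/np.tan(np.radians(z['k'][0]/2))
    for h in (62,65,68):
        r=[]
        for yy in range(-20,80,5):
            X=np.array([*sc(-109.5,yy),h]);c=z['R']@X+z['t'];u=F*c[0]/c[2]+z['k'][1];v=F*c[1]/c[2]+z['k'][2]
            r.append(int(z['im'][int(round(v)),int(round(u))].mean()))
        print(f,h,r)
```

```text
-85 [(-84, 166, 70.0), (-80, 164, 70.0), (-76, 162, 69.0), (-72, 221, 69.0), (-68, 149, 74.0), (-64, 165, 75.0), (-60, 164, 76.0), (108, 144, 75.0), (112, 144, 77.0), (116, 143, 76.0), (120, 141, 75.0), (124, 174, 73.0), (128, 238, 70.0), (132, 237, 69.0)]
-60 [(-84, 164, 70.0), (-80, 164, 69.0), (-76, 161, 69.0), (-72, 204, 71.0), (-68, 165, 74.0), (-64, 164, 77.0), (-60, 163, 77.0), (108, 144, 76.0), (112, 143, 76.0), (116, 143, 76.0), (120, 141, 78.0), (124, 191, 73.0), (128, 239, 69.0), (132, 234, 69.0)]
60 [(-84, 142, 69.0), (-80, 145, 69.0), (-76, 141, 71.0), (-72, 212, 69.0), (-68, 142, 72.0), (-64, 145, 76.0), (-60, 146, 75.0), (108, 144, 75.0), (112, 143, 76.0), (116, 142, 75.0), (120, 142, 76.0), (124, 204, 72.0), (128, 240, 69.0), (132, 234, 66.0)]
80 [(-84, 35, 79.0), (-80, 30, 79.0), (-76, 79, 79.0), (-72, 218, 70.0), (-68, 145, 72.0), (-64, 146, 75.0), (-60, 145, 78.0), (108, 143, 77.0), (112, 142, 74.0), (116, 141, 75.0), (120, 139, 76.0), (124, 186, 75.0), (128, 239, 69.0), (132, 235, 69.0)]
s2 62 [160, 161, 143, 138, 140, 139, 140, 140, 140, 140, 141, 140, 141, 142, 141, 140, 142, 143, 140, 141]
s2 65 [163, 163, 155, 142, 142, 138, 139, 121, 136, 140, 122, 138, 141, 123, 138, 140, 141, 143, 140, 140]
s2 68 [159, 163, 159, 143, 142, 118, 120, 57, 84, 122, 57, 85, 123, 57, 84, 130, 140, 142, 140, 138]
s3 62 [160, 161, 142, 140, 141, 139, 138, 141, 139, 139, 140, 140, 140, 141, 141, 141, 142, 140, 141, 141]
s3 65 [163, 162, 155, 142, 140, 137, 139, 123, 137, 139, 122, 137, 140, 122, 137, 141, 143, 143, 141, 142]
s3 68 [159, 162, 161, 141, 140, 119, 120, 58, 85, 121, 58, 85, 122, 58, 85, 130, 140, 143, 142, 139]
```

The cover spans y from -70 to +123, so the chamber and notch centre is at y≈+26.5. I'll shift across and insert again in small steps.

Call:
jog_arm(
  series=[
    [0, 0, 0, 0, 0.0135, 0, 0],
    [0, 0, 0, 0, 0.027, 0, 0],
    [0, 0, 0, 0, 0.027, 0, 0],
    [0, 0, 0, -0.015, 0.027, 0, 0],
    [0, 0, 0, -0.03, 0.027, 0, 0],
    [0, 0, 0, -0.045, 0.027, 0, 0],
    [0, 0, 0, -0.055, 0.027, 0, 0],
    [0, 0, 0, -0.06, 0.027, 0, 0],
    [0, 0, 0, -0.06, 0.027, 0, 0],
  ],
)

```text
time_s: 6.55
tool_pos: [524.3, 24.1, 233.8]
eef_rot: [0.634, 0.773, 0.0, -0.0]
ft_force: [0.6, -0.5, 0.3]
width: 23.4
grasp_force: 100.6
```

Call:
jog_arm(
  series=[
    [0, 0, 0, -0.01, 0, 0, 0],
    [0, 0, 0, -0.02, 0, 0, 0],
    [0, 0, 0, -0.023, 0, 0, 0],
    [0, 0, 0, -0.023, 0, -0.005, 0],
    [0, 0, 0, -0.024, 0, -0.015, 0],
    [0, 0, 0, -0.025, 0, -0.026, 0],
    [0, 0, 0, -0.027, 0, -0.037, 0],
    [0, 0, 0, -0.03, 0, -0.048, 0],
    [0, 0, 0, -0.034, 0, -0.059, 0],
    [0, 0, 0, -0.034, 0, -0.059, 0],
  ],
)

```text
time_s: 7.55
tool_pos: [531.9, -8.7, 295.1]
eef_rot: [0.634, 0.774, 0.001, 0.002]
ft_force: [-0.1, 0.2, -1.2]
width: 23.1
grasp_force: 100.5
```

Run:
```python
from h import *
snap('scene','s4'); z=load('s4');P=cloud(z); x,y=toS(P)
for a in range(-110,90,25):
    k=(np.abs(x-a)<8)&(y>60)&(y<115)&(P[...,2]>60); print(a,k.sum(),np.median(P[k][:,2]) if k.any() else '')
```

```text
-110 69 67.64955486986717
-85 34 141.5995843507865
-60 29 131.15584547278473
-35 31 123.02986163038146
-10 27 114.58713217237647
15 28 104.79175523004008
40 25 96.59884948493526
65 20 87.30767337433552
```

The cover is at about 0.35 rad on the spatula. I'll continue along the arc.

Call:
jog_arm(
  series=[
    [0, 0, 0, -0.005, 0, -0.012, 0],
    [0, 0, 0, -0.011, 0, -0.024, 0],
    [0, 0, 0, -0.019, 0, -0.038, 0],
    [0, 0, 0, -0.029, 0, -0.051, 0],
    [0, 0, 0, -0.041, 0, -0.063, 0],
    [0, 0, 0, -0.053, 0, -0.074, 0],
    [0, 0, 0, -0.066, 0, -0.084, 0],
    [0, 0, 0, -0.081, 0, -0.092, 0],
    [0, 0, 0, -0.096, 0, -0.099, 0],
    [0, 0, 0, -0.111, 0, -0.104, 0],
    [0, 0, 0, -0.127, 0, -0.107, 0],
    [0, 0, 0, -0.144, 0, -0.108, 0],
    [0, 0, 0, -0.16, 0, -0.108, 0],
    [0, 0, 0, -0.17, 0, -0.107, 0],
    [0, 0, 0, -0.17, 0, -0.107, 0],
  ],
)

```text
time_s: 9.1
tool_pos: [564.6, -176.5, 398.8]
eef_rot: [0.634, 0.773, -0.0, -0.0]
ft_force: [-0.9, 0.0, -0.8]
width: 23.1
grasp_force: 100.6
```

Run:
```python
from h import *
snap('scene','s5');snap('top','t5')
```

```text
(no output)
```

View pics/s5.png

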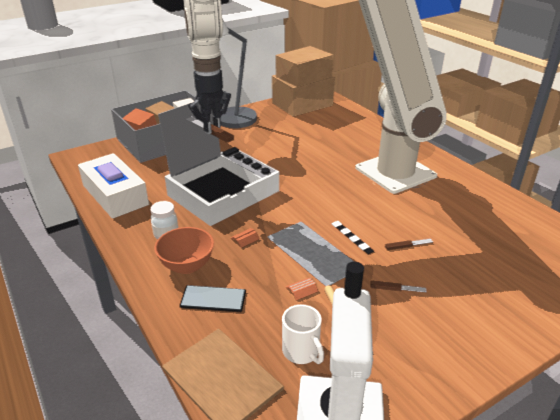

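The cover stands upright at (190,150) in the scene view, with the chamber open. Next I'll return the spatula to the pad.

Run:
```python
from h import *
z=load('s5');P=cloud(z); x,y=toS(P)
k=(x>20)&(x<160)&(y>40)&(y<120)&(P[...,2]>90)&(P[...,2]<290)
for h in range(90,280,30):
    q=k&(np.abs(P[...,2]-h)<8); print(h,q.sum(),np.median(x[q]) if q.any() else '')
z=load('top0');P=cloud(z);u,v=int(231.5),int(231.3)
print('pad c',P[v,u],'corners',[np.round(P[int(160+b/6),int(175+a/6)],0)[:2] for a,b in((58,312),(608,286),(620,540),(70,570))])
o=sensors.get_obs();print(o['tool_pos'],toS(np.array(o['tool_pos'])))
tool(np.array([469.7,168.5,260]),down(SA))
```

```text
90 55 95.50108013255787
120 116 97.42211365994882
150 125 101.1370044041285
180 115 103.62175034650365
210 126 107.37508583942272
240 121 109.68240485496896
270 75 112.28039441884003
pad c [467.41035251 193.11941071  20.5728898 ] corners [array([515., 321.]), array([535.,  79.]), array([422.,  70.]), array([402., 310.])]
[ 564.40959857 -175.11153626  399.08609312] (np.float64(-8.102053367019856), np.float64(27.046008760422467))
turn [-0.06 -0.03 -0.04] shift [ 0.3555 -0.025   0.1393]
```

Call:
jog_arm(
  series=[
    [0, 0, 0, 0.02, 0, 0, 0],
    [0, 0, 0, 0.05, 0, 0, 0],
    [0, 0, 0, 0.09, 0, 0, 0],
    [0, 0, 0, 0.13, 0, 0, 0],
    [0, 0, 0, 0.17, 0, 0, 0],
    [0, 0, 0, 0.21, 0, 0.01, 0],
    [0, 0, 0, 0.25, -0.01, 0.04, 0],
    [0, 0, 0, 0.29, -0.02, 0.08, 0],
    [0, 0, 0, 0.33, -0.025, 0.12, 0],
    [0, 0, 0, 0.355, -0.025, 0.14, 0],
    [0, 0, 0, 0.355, -0.025, 0.17, 0],
    [0, 0, 0, 0.355, -0.025, 0.195, 0],
    [0, 0, 0, 0.355, -0.025, 0.21, 0],
    [0, 0, 0, 0.355, -0.025, 0.21, 0],
    [0, 0, 0, 0.355, -0.025, 0.21, 0],
  ],
)

```text
time_s: 10.7
tool_pos: [469.7, 168.6, 190.0]
eef_rot: [0.633, 0.774, -0.0, -0.0]
ft_force: [0.4, 0.1, -0.3]
width: 23.3
grasp_force: 100.6
```

Run:
```python
from h import *
snap('scene','s6');snap('wrist','w6'); z=load('s6');P=cloud(z); o=sensors.get_obs();p=np.array(o['tool_pos']);print(p)
W=P[...,:2]-p[:2]; a=W@SX;b=W@SY
for lo in range(-85,125,10):
    k=(a>=lo)&(a<lo+10)&(np.abs(b)<14)&(P[...,2]>11)&(P[...,2]<45)
    if k.sum()>3: print(lo,k.sum(),np.percentile(P[k][:,2],[10,50,90]).round(1))
```

```text
[470.46761259 168.58773422 190.93884345]
-85 43 [18.5 28.4 31.4]
-75 30 [20.7 29.4 32.6]
-65 34 [18.9 28.3 31.5]
-55 34 [21.4 29.3 32.1]
-45 32 [22.4 28.1 30.7]
-35 32 [22.2 29.5 31.2]
-25 30 [20.1 28.7 31.4]
-15 34 [25.1 30.1 39.4]
-5 21 [28.9 30.6 39.5]
5 11 [29.1 33.7 42.4]
15 6 [17.1 22.6 26.8]
25 5 [17.5 22.8 25.6]
35 8 [20.8 22.5 24.1]
45 8 [20.5 21.9 22.4]
55 14 [20.3 22.2 24.9]
65 11 [20.1 21.7 24.7]
75 19 [19.6 21.7 23.5]
85 18 [19.2 21.2 23.4]
95 22 [19.2 22.3 24.7]
105 11 [20.2 22.1 24.5]
```

Call:
jog_arm(
  series=[
    [0, 0, 0, 0, 0, 0.005, 0],
    [0, 0, 0, 0, 0, 0.009, 0],
    [0, 0, 0, 0, 0, 0.009, 0],
    [0, 0, 0, 0, 0, 0.009, 0.03],
    [0, 0, 0, 0, 0, 0.009, 0.05],
    [0, 0, 0, 0, 0, 0.009, 0.06],
    [0, 0, 0, 0, 0, 0.009, 0.06],
    [0, 0, 0, 0, 0, -0.01, 0.06],
    [0, 0, 0, 0, 0, -0.04, 0.07],
    [0, 0, 0, 0, 0, -0.08, 0.08],
    [0, 0, 0, 0, 0, -0.12, 0.085],
    [0, 0, 0, 0, 0, -0.14, 0.085],
    [0, 0, 0, 0, 0, -0.14, 0.085],
  ],
)

```text
time_s: 12.1
tool_pos: [471.0, 168.7, 333.5]
eef_rot: [0.633, 0.774, 0.003, 0.002]
ft_force: [0.3, 0.4, -0.1]
width: 85.2
grasp_force: 0.0
```

Run:
```python
from h import *
snap('wrist','w7');snap('top','t7')
a=cv2.imread('pics/w7.png');cv2.imwrite('pics/w7.png',a)
for f in('w7','t7','top0'):
    z=load(f);P=cloud(z);im=z['im'].astype(int)
    m=(P[...,2]>6)&(P[...,2]<28)&(im[...,0]>150)&(im[...,0]>1.35*im[...,1])&(im[...,1]<140)&(z['d']>0)&(P[...,0]>520)&(P[...,0]<660)&(P[...,1]>0)&(P[...,1]<360)
    m=(P[...,2]>9)&(P[...,2]<28)&(z['d']>0)&(P[...,0]>535)&(P[...,0]<650)&(P[...,1]>0)&(P[...,1]<360)&(im[...,0]<235)
    n,l,s,c=cv2.connectedComponentsWithStats(m.astype(np.uint8))
    for i in range(1,n):
        if s[i,4]>150:
            r=cv2.minAreaRect(P[l==i][:,:2].astype(np.float32)); print(f,s[i,4],np.round(r[0],1),np.round(r[1],1),round(r[2],1),np.median(P[l==i][:,2]).round(1), np.round(c[i]))
```

```text
w7 4893 [575.1 301.3] [50.4 62.9] 86.7 19.6 [434.  66.]
w7 1221 [586.   52.5] [45.8 50.2] 8.5 19.6 [358. 317.]
t7 413 [596.4  53.1] [62.5 51.3] 6.5 17.5 [286. 184.]
top0 402 [596.4  53.5] [61.8 51.5] 6.8 17.7 [286. 184.]
top0 410 [576.4 301.2] [50.7 61.7] 88.8 17.8 [192. 188.]
```

View pics/w7.png

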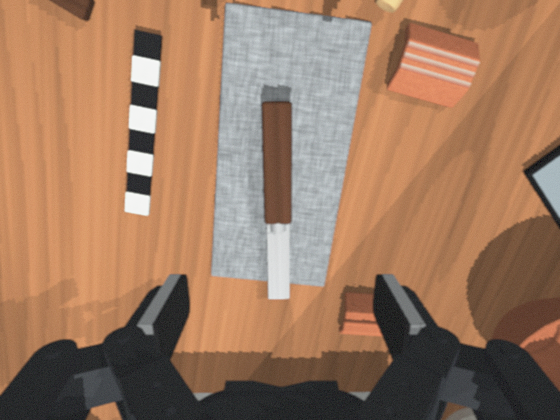

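The spatula is flat on the pad at (277,160). Sherd c is at (434,66) and b at (358,317), partly hidden. I'll hover over c.

Run:
```python
from h import *
tool(np.array([575.5,301,300]),down(-5))
```

```text
turn [ 3.000e-02 -1.000e-02  1.639e+01] shift [0.1093 0.1299 0.0297]
```

Call:
jog_arm(
  series=[
    [0, 0, 4, 0.027, 0.033, 0.0, 0.085],
    [0, 0, 8, 0.054, 0.066, 0.01, 0.085],
    [0, 0, 12, 0.081, 0.1, 0.02, 0.085],
    [0, 0, 16.4, 0.109, 0.13, 0.03, 0.085],
    [0, 0, 16.4, 0.109, 0.13, 0.03, 0.085],
    [0, 0, 16.4, 0.109, 0.13, 0.03, 0.085],
    [0, 0, 16.4, 0.109, 0.13, 0.03, 0.085],
  ],
)

```text
time_s: 12.9
tool_pos: [575.1, 300.0, 298.5]
eef_rot: [0.737, 0.676, -0.002, -0.0]
ft_force: [-0.4, -1.0, -0.3]
width: 85.0
grasp_force: 0.0
```

```bash
cat > sh.py <<'E'
from h import *
import sys
f=sys.argv[1]; c0=np.array([float(sys.argv[2]),float(sys.argv[3])]); zl=float(sys.argv[4]) if len(sys.argv)>4 else 2.5
snap('wrist',f); z=load(f);P=cloud(z);im=z['im'].astype(int)
m=(np.hypot(P[...,0]-c0[0],P[...,1]-c0[1])<55)&(P[...,2]>zl)&(P[...,2]<zl+30)&(z['d']>0)&(im[...,0]>im[...,2]+40)
n,l,s,cc=cv2.connectedComponentsWithStats(m.astype(np.uint8)); i=1+np.argmax(s[1:,4]); Q=P[l==i]
top=Q[Q[:,2]>np.percentile(Q[:,2],60)]
for q,n in((Q,'all'),(top,'top')):
    r=cv2.minAreaRect(q[:,:2].astype(np.float32)); print(n,len(q),np.round(r[0],1),np.round(r[1],1),round(r[2],1),np.percentile(q[:,2],[5,50,95]).round(1))
o=sensors.get_obs(); print(np.round(o['tool_pos'],1), cc[i])
E
python3 sh.py w8 575.5 301
```

```text
all 4254 [575.2 301.7] [52.5 62. ] 86.9 [ 8.2 18.9 21.5]
top 1702 [575.2 302.1] [27.4 61. ] 86.8 [19.8 20.7 21.9]
[575.2 299.8 299.5] [281.9635637  199.55077574]
```

View pics/w8.png

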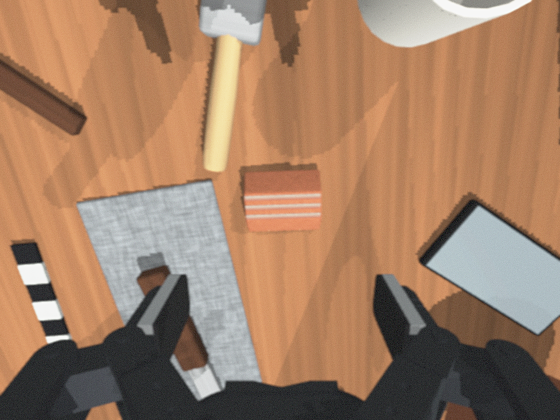

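Sherd c's grip axis is at about -3.2° and it is centred. The brush handle end at (215,165) is close to the left finger, so I'll go down with a 74 mm opening.

Call:
jog_arm(
  series=[
    [0, 0, -1.8, 0, 0, 0.03, 0.074],
    [0, 0, -1.8, 0, 0, 0.06, 0.074],
    [0, 0, -1.8, 0, 0, 0.09, 0.074],
    [0, 0, -1.8, 0, 0, 0.11, 0.074],
    [0, 0, -1.8, 0, 0, 0.122, 0.074],
    [0, 0, -1.8, 0, 0, 0.129, 0.074],
    [0, 0, -1.8, 0, 0, 0.129, 0.074],
    [0, 0, -1.8, 0, 0, 0.129, 0.05],
    [0, 0, -1.8, 0, 0, 0.129, 0.05],
    [0, 0, -1.8, 0, 0, 0.129, 0.05],
    [0, 0, -1.8, 0, 0, 0.129, 0.05],
  ],
  squeeze=70,
)

```text
time_s: 14.05
tool_pos: [576.6, 301.1, 172.6]
eef_rot: [0.727, 0.687, 0.002, 0.001]
ft_force: [0.1, -1.5, 6.3]
width: 59.9
grasp_force: 75.9
```

Call:
jog_arm(
  series=[
    [0, 0, 0, 0, 0, -0.015, 0.05],
    [0, 0, 0, 0, 0, -0.04, 0.05],
    [0, 0, 0, 0, 0, -0.08, 0.05],
    [0, 0, 0, 0, 0, -0.11, 0.05],
    [0, 0, 0, 0, 0, -0.12, 0.05],
    [0, 0, 0, 0, 0, -0.12, 0.05],
  ],
)

```text
time_s: 14.65
tool_pos: [576.2, 301.1, 292.9]
eef_rot: [0.727, 0.687, 0.002, 0.001]
ft_force: [0.1, -0.3, -1.7]
width: 59.9
grasp_force: 75.8
```

Run:
```python
from h import *
o=sensors.get_obs();print(o['width'],o['tool_pos'])
tool(np.array([*sc(10,26.5),295]),down(SA))
```

```text
59.943579676464026 [576.16921066 301.09600795 292.90575802]
turn [  0.21  -0.1  -14.6 ] shift [-0.4938  0.0189 -0.0031]
```

Call:
jog_arm(
  series=[
    [0, 0, -2, -0.03, 0.001, 0, 0.05],
    [0, 0, -4, -0.07, 0.003, 0, 0.05],
    [0, 0, -6, -0.11, 0.005, 0, 0.05],
    [0, 0, -8, -0.15, 0.007, 0, 0.05],
    [0, 0, -10, -0.19, 0.009, 0, 0.05],
    [0, 0, -12, -0.23, 0.011, 0, 0.05],
    [0, 0, -14, -0.27, 0.012, 0, 0.05],
    [0, 0, -14.6, -0.31, 0.013, 0, 0.05],
    [0, 0, -14.6, -0.35, 0.014, 0, 0.05],
    [0, 0, -14.6, -0.39, 0.015, 0, 0.05],
    [0, 0, -14.6, -0.43, 0.016, 0, 0.05],
    [0, 0, -14.6, -0.46, 0.018, 0, 0.05],
    [0, 0, -14.6, -0.48, 0.019, 0, 0.05],
    [0, 0, -14.6, -0.494, 0.019, 0, 0.05],
    [0, 0, -14.6, -0.494, 0.019, 0, 0.05],
    [0, 0, -14.6, -0.494, 0.019, 0, 0.05],
  ],
)

```text
time_s: 16.25
tool_pos: [566.7, -192.9, 289.5]
eef_rot: [0.633, 0.774, -0.0, -0.001]
ft_force: [-0.1, -0.0, -0.4]
width: 60.2
grasp_force: 75.7
```

Run:
```python
from h import *
snap('wrist','w9');snap('top','t9');o=sensors.get_obs();print(o['width'],o['tool_pos'],toS(np.array(o['tool_pos'])))
z=load('w9');P=cloud(z);x,y=toS(P);D=z['d']>0
f=D&(P[...,2]>20)&(P[...,2]<45)&(np.abs(x)<108)&(np.abs(y-26)<110)
print('floor',f.sum(),np.median(P[f][:,2]),np.percentile(x[f],[0.5,99.5]),np.percentile(y[f],[0.5,99.5]))
z=load('t9');P=cloud(z);x,y=toS(P);D=z['d']>0
f=D&(P[...,2]>20)&(P[...,2]<45)&(np.abs(x)<108)&(np.abs(y-26)<110)
print('floor',f.sum(),np.median(P[f][:,2]),np.percentile(x[f],[0.5,99.5]),np.percentile(y[f],[0.5,99.5]))
```

```text
60.58970487921607 [ 567.05880176 -192.26707277  290.20700069] (np.float64(9.23926654733024), np.float64(26.251373075542443))
floor 60703 31.028930450982422 [-101.27616307   80.93047515] [-71.04559569 123.63106265]
floor 3612 29.956732720446603 [-95.12113715  86.82715117] [-67.80633769 125.44947011]
```

View pics/w9.png

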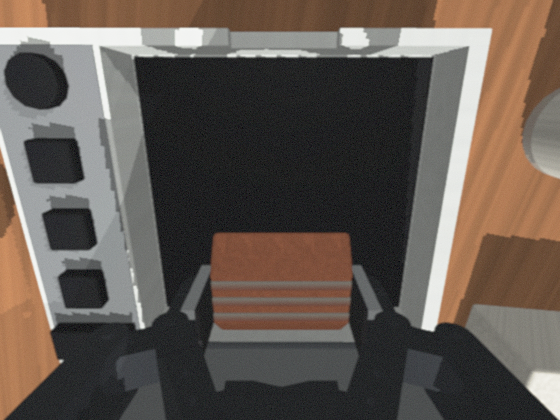

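Sherd c is held level over the open chamber. Lowering it.

Call:
jog_arm(
  series=[
    [0, 0, 0, 0, 0, 0.025, 0.05],
    [0, 0, 0, 0, 0, 0.05, 0.05],
    [0, 0, 0, 0, 0, 0.068, 0.05],
    [0, 0, 0, 0, 0, 0.076, 0.05],
    [0, 0, 0, 0, 0, 0.082, 0.05],
    [0, 0, 0, 0, 0, 0.086, 0.05],
    [0, 0, 0, 0, 0, 0.086, 0.05],
  ],
)

```text
time_s: 17.05
tool_pos: [567.3, -193.3, 205.0]
eef_rot: [0.633, 0.774, 0.0, 0.0]
ft_force: [-1.0, -0.1, -1.0]
width: 60.0
grasp_force: 75.8
```

Call:
jog_arm(
  series=[
    [0, 0, 0, 0, 0, 0.002, 0.05],
    [0, 0, 0, 0, 0, 0.002, 0.05],
    [0, 0, 0, 0, 0, 0.002, 0.065],
    [0, 0, 0, 0, 0, 0.002, 0.075],
    [0, 0, 0, 0, 0, 0.002, 0.075],
    [0, 0, 0, 0, 0, 0.002, 0.075],
    [0, 0, 0, 0, 0, -0.01, 0.075],
    [0, 0, 0, 0, 0, -0.04, 0.075],
    [0, 0, 0, 0, 0, -0.08, 0.075],
    [0, 0, 0, 0, 0, -0.12, 0.075],
    [0, 0, 0, 0, 0, -0.12, 0.075],
  ],
)

```text
time_s: 18.15
tool_pos: [569.0, -194.2, 332.8]
eef_rot: [0.633, 0.774, 0.002, 0.006]
ft_force: [0.5, -0.7, 0.4]
width: 75.1
grasp_force: 0.0
```

Run:
```python
from h import *
snap('wrist','w10');snap('top','t10');o=sensors.get_obs();print(o['width'],o['tool_pos'])
z=load('w10');P=cloud(z);x,y=toS(P);im=z['im'].astype(int)
m=(z['d']>0)&(im[...,0]>im[...,2]+30)&(np.abs(x)<90)&(np.abs(y-26)<80)&(P[...,2]<70)
print(m.sum(),np.percentile(x[m],[1,99]),np.percentile(y[m],[1,99]),np.percentile(P[m][:,2],[5,50,95]))
z=load('t10');P=cloud(z);im=z['im'].astype(int)
m=(P[...,2]>9)&(P[...,2]<28)&(z['d']>0)&(P[...,0]>535)&(P[...,0]<650)&(P[...,1]>0)&(P[...,1]<360)
n,l,s,c=cv2.connectedComponentsWithStats(m.astype(np.uint8))
for i in range(1,n):
    if s[i,4]>150:
        r=cv2.minAreaRect(P[l==i][:,:2].astype(np.float32)); print(s[i,4],np.round(r[0],1),np.round(r[1],1),round(r[2],1))
tool(np.array([596,53,300]),down(6))
```

```text
74.75907218301187 [ 567.46238463 -193.60712932  327.07940327]
3888 [-15.94975489  35.28750486] [-4.23565626 57.72628454] [37.5224445  47.87187905 51.41139263]
399 [596.2  53.5] [62.5 48.6] 4.8
turn [0.22 0.11 5.39] shift [0.2362 0.0766 0.0269]
```

Sherd c lies in the chamber at x -16..35 with its crown at about 50 mm. Next is sherd b.

Call:
jog_arm(
  series=[
    [0, 0, 1, 0.035, 0.01, 0, 0.085],
    [0, 0, 2, 0.075, 0.022, 0, 0.085],
    [0, 0, 3, 0.115, 0.035, 0, 0.085],
    [0, 0, 4, 0.155, 0.05, 0.005, 0.085],
    [0, 0, 5, 0.195, 0.065, 0.015, 0.085],
    [0, 0, 5.4, 0.22, 0.077, 0.025, 0.085],
    [0, 0, 5.4, 0.236, 0.077, 0.027, 0.085],
    [0, 0, 5.4, 0.236, 0.077, 0.027, 0.085],
    [0, 0, 5.4, 0.236, 0.077, 0.027, 0.085],
  ],
)

```text
time_s: 19.15
tool_pos: [595.5, 52.5, 297.4]
eef_rot: [0.669, 0.743, -0.001, -0.0]
ft_force: [-0.3, -0.2, -0.2]
width: 84.9
grasp_force: 0.0
```

```bash
python3 sh.py w11 596 53
```

```text
all 4525 [595.4  52.8] [63.2 53. ] 5.6 [ 8.3 19.2 22.9]
top 1810 [595.3  53.5] [63.2 26.5] 6.0 [19.9 20.8 23.5]
[595.7  51.9 297.8] [280.99226519 202.09348066]
```

Call:
jog_arm(
  series=[
    [0, 0, 0, 0.001, 0, 0.03, 0.076],
    [0, 0, 0, 0.001, 0, 0.06, 0.076],
    [0, 0, 0, 0.001, 0, 0.09, 0.076],
    [0, 0, 0, 0.001, 0, 0.11, 0.076],
    [0, 0, 0, 0.001, 0, 0.122, 0.076],
    [0, 0, 0, 0.001, 0, 0.128, 0.076],
    [0, 0, 0, 0.001, 0, 0.128, 0.076],
    [0, 0, 0, 0.001, 0, 0.128, 0.05],
    [0, 0, 0, 0.001, 0, 0.128, 0.05],
    [0, 0, 0, 0.001, 0, 0.128, 0.05],
    [0, 0, 0, 0.001, 0, 0.128, 0.05],
    [0, 0, 0, 0.001, 0, 0.11, 0.05],
    [0, 0, 0, 0.001, 0, 0.08, 0.05],
    [0, 0, 0, 0.001, 0, 0.04, 0.05],
    [0, 0, 0, 0.001, 0, 0.005, 0.05],
    [0, 0, 0, 0.001, 0, 0.005, 0.05],
  ],
)

```text
time_s: 20.8
tool_pos: [597.6, 54.4, 298.7]
eef_rot: [0.669, 0.743, 0.004, 0.004]
ft_force: [1.0, 0.6, 0.4]
width: 60.0
grasp_force: 75.8
```

Run:
```python
from h import *
o=sensors.get_obs();print(o['width'],o['grasp_force'],o['tool_pos'])
tool(np.array([*sc(-60,26.5),292]),down(SA))
```

```text
60.03398919675176 75.81972575106192 [597.64517549  54.44614174 298.74607209]
turn [ 0.62  0.02 -5.39] shift [-0.1732 -0.0626  0.006 ]
```

Call:
jog_arm(
  series=[
    [0, 0, -1, -0.03, -0.01, 0.002, 0.05],
    [0, 0, -2, -0.06, -0.022, 0.003, 0.05],
    [0, 0, -3, -0.09, -0.034, 0.003, 0.05],
    [0, 0, -4, -0.12, -0.045, 0.003, 0.05],
    [0, 0, -5, -0.15, -0.056, 0.003, 0.05],
    [0, 0, -5.4, -0.173, -0.062, 0.003, 0.05],
    [0, 0, -5.4, -0.173, -0.062, 0.003, 0.05],
    [0, 0, -5.4, -0.173, -0.062, 0.003, 0.05],
  ],
)

```text
time_s: 21.6
tool_pos: [551.8, -124.7, 288.9]
eef_rot: [0.634, 0.773, -0.0, -0.001]
ft_force: [-0.2, 0.5, -1.7]
width: 60.4
grasp_force: 75.8
```

Run:
```python
from h import *
snap('wrist','w12');o=sensors.get_obs();print(o['width'],o['tool_pos'],o['eef_rot'],toS(np.array(o['tool_pos'])))
z=load('w12');P=cloud(z);x,y=toS(P);im=z['im'].astype(int)
m=(z['d']>0)&(im[...,0]>im[...,2]+30)&(np.abs(x+60)<45)&(np.abs(y-26)<60)&(P[...,2]>90)
print(m.sum(),np.percentile(x[m],[1,99]),np.percentile(y[m],[1,99]),np.percentile(P[m][:,2],[5,50,95]))
```

```text
60.45828219512495 [ 552.02594645 -124.01650522  289.01064673] [ 6.33428498e-01  7.73800834e-01 -2.11913687e-05 -7.79149699e-04] (np.float64(-60.63876031825488), np.float64(25.007802225158766))
13535 [-85.50578588 -37.27652302] [-5.76026358 54.34731275] [125.51416017 136.67795732 140.2886029 ]
```

Call:
jog_arm(
  series=[
    [0, 0, 0, 0, 0.001, 0.025, 0.05],
    [0, 0, 0, 0, 0.001, 0.05, 0.05],
    [0, 0, 0, 0, 0.001, 0.068, 0.05],
    [0, 0, 0, 0, 0.001, 0.076, 0.05],
    [0, 0, 0, 0, 0.001, 0.082, 0.05],
    [0, 0, 0, 0, 0.001, 0.086, 0.05],
    [0, 0, 0, 0, 0.001, 0.086, 0.05],
    [0, 0, 0, 0, 0.001, 0.086, 0.05],
    [0, 0, 0, 0, 0.001, 0.086, 0.065],
    [0, 0, 0, 0, 0.001, 0.086, 0.075],
    [0, 0, 0, 0, 0.001, 0.086, 0.075],
    [0, 0, 0, 0, 0.001, 0.075, 0.075],
    [0, 0, 0, 0, 0.001, 0.045, 0.075],
    [0, 0, 0, 0, 0.001, 0.005, 0.075],
    [0, 0, 0, 0, 0.001, -0.04, 0.075],
    [0, 0, 0, 0, 0.001, -0.04, 0.075],
  ],
)

```text
time_s: 23.25
tool_pos: [555.3, -124.8, 338.0]
eef_rot: [0.633, 0.774, 0.003, 0.006]
ft_force: [1.1, -0.7, 0.4]
width: 75.2
grasp_force: 0.0
```

Run:
```python
from h import *
snap('wrist','w13');snap('top','t13');snap('scene','s13');o=sensors.get_obs();print(o['width'],o['tool_pos'])
z=load('t13');P=cloud(z);x,y=toS(P);im=z['im'].astype(int)
m=(z['d']>0)&(im[...,0]>im[...,2]+30)&(x>-105)&(x<85)&(np.abs(y-26)<80)&(P[...,2]<75)
n,l,s,c=cv2.connectedComponentsWithStats(m.astype(np.uint8))
for i in range(1,n):
    if s[i,4]>60: k=l==i;print(s[i,4],np.percentile(x[k],[1,99]).round(1),np.percentile(y[k],[1,99]).round(1),np.percentile(P[k][:,2],[5,50,95]).round(1))
a=cv2.resize(z['im'][150:300,310:460],(500,500),interpolation=cv2.INTER_CUBIC); cv2.imwrite('pics/t13c.png',a[:,:,::-1])
z=load('s13');P=cloud(z); x,y=toS(P)
k=(x>20)&(x<160)&(y>40)&(y<120)&(P[...,2]>90)&(P[...,2]<290)
for h in range(90,280,60):
    q=k&(np.abs(P[...,2]-h)<8); print(h,q.sum(),np.median(x[q]) if q.any() else '')
```

```text
75.09998121072805 [ 553.07327787 -124.28618291  330.43802019]
436 [-85.1 -38.6] [-2.6 57.8] [36.2 47.7 52.3]
90 61 95.26161352206243
150 121 100.53556687780785
210 115 107.08917347837566
270 76 113.03724290171817
```

View pics/w13.png

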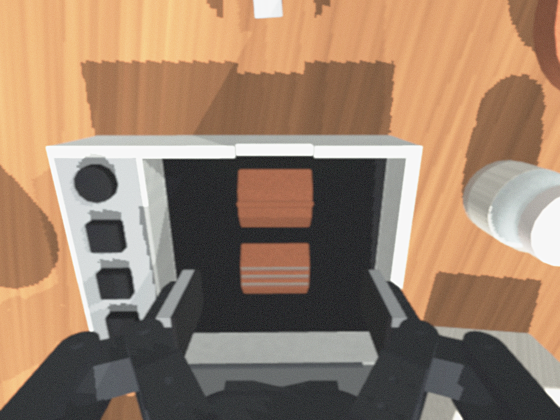

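Both sherds lie flat side by side at (275,198) and (275,268), and the cover is at 1.67 rad. Next I'll shut the fingers and go over and behind the cover.

Call:
jog_arm(
  series=[
    [0, 0, 0, 0, 0, -0.05, 0.03],
    [0, 0, 0, 0, 0, -0.1, 0],
    [0, 0, 0, 0, -0.005, -0.15, 0],
    [0, 0, 0, -0.03, -0.01, -0.16, 0],
    [0, 0, 0, -0.07, -0.015, -0.16, 0],
    [0, 0, 0, -0.11, -0.02, -0.16, 0],
    [0, 0, 0, -0.15, -0.025, -0.16, 0],
    [0, 0, 0, -0.19, -0.025, -0.16, 0],
    [0, 0, 0, -0.21, -0.025, -0.16, 0],
    [0, 0, 0, -0.21, -0.025, -0.16, 0],
    [0, 0, 0, -0.21, -0.025, -0.16, 0],
  ],
  squeeze=60,
)

```text
time_s: 24.5
tool_pos: [570.2, -335.6, 487.3]
eef_rot: [0.634, 0.773, -0.0, -0.002]
ft_force: [-1.0, 0.4, 0.8]
width: -0.3
grasp_force: 0.0
```

Run:
```python
from h import *
o=sensors.get_obs();print(o['width'],o['tool_pos'],toS(np.array(o['tool_pos'])),o['qpos'])
tool(np.array([*sc(150,0),398]),down(SA)); print(robot.hold_point_z)
```

```text
-0.31728549408822493 [ 570.24925866 -335.55473978  487.33511399] (np.float64(150.33491984359088), np.float64(1.0510062063342005)) [-5.31948810e-01  5.97547485e-01  7.57698116e-01  1.73528225e+00
  3.87711868e-04  8.41017643e-01]
turn [-0.17 -0.18 -0.07] shift [ 0.     -0.0008  0.0893]
154.70000000000002
```

Call:
jog_arm(
  series=[
    [0, 0, 0, 0, 0, 0.03, 0],
    [0, 0, 0, 0, 0, 0.06, 0],
    [0, 0, 0, 0, 0, 0.08, 0],
    [0, 0, 0, 0, 0, 0.089, 0],
    [0, 0, 0, 0, 0, 0.089, 0],
  ],
)

```text
time_s: 25.0
tool_pos: [570.0, -333.7, 399.3]
eef_rot: [0.633, 0.774, -0.0, -0.002]
ft_force: [0.1, -0.7, -0.1]
width: 0.1
grasp_force: 0.0
```

Call:
jog_arm(
  series=[
    [0, 0, 0, 0.026, 0, 0.006, 0],
    [0, 0, 0, 0.04, 0, 0.005, 0],
    [0, 0, 0, 0.052, 0, 0.005, 0],
    [0, 0, 0, 0.067, 0, 0.006, 0],
    [0, 0, 0, 0.081, 0, 0.008, 0],
    [0, 0, 0, 0.096, 0, 0.013, 0],
    [0, 0, 0, 0.11, 0, 0.018, 0],
    [0, 0, 0, 0.123, 0, 0.025, 0],
    [0, 0, 0, 0.136, 0, 0.033, 0],
    [0, 0, 0, 0.147, 0, 0.043, 0],
    [0, 0, 0, 0.158, 0, 0.053, 0],
    [0, 0, 0, 0.167, 0, 0.065, 0],
    [0, 0, 0, 0.176, 0, 0.077, 0],
    [0, 0, 0, 0.183, 0, 0.091, 0],
    [0, 0, 0, 0.188, 0, 0.104, 0],
    [0, 0, 0, 0.193, 0, 0.119, 0],
    [0, 0, 0, 0.196, 0, 0.133, 0],
    [0, 0, 0, 0.197, 0, 0.143, 0],
    [0, 0, 0, 0.197, 0, 0.148, 0],
    [0, 0, 0, 0.197, 0, 0.148, 0],
  ],
)

```text
time_s: 27.0
tool_pos: [531.3, -142.0, 252.6]
eef_rot: [0.633, 0.774, -0.0, -0.0]
ft_force: [0.1, 0.4, 0.3]
width: 0.3
grasp_force: 0.0
```

Call:
jog_arm(
  series=[
    [0, 0, 0, 0, 0, 0.002, 0],
    [0, 0, 0, 0, 0, 0.004, 0],
    [0, 0, 0, 0, 0, 0.006, 0],
    [0, 0, 0, 0, 0, 0.006, 0],
  ],
)

```text
time_s: 27.4
tool_pos: [531.6, -142.2, 249.7]
eef_rot: [0.634, 0.774, 0.001, 0.001]
ft_force: [-5.5, 0.7, 13.0]
width: 0.0
grasp_force: 7.3
```

Run:
```python
from h import *
snap('scene','s14');z=load('s14');P=cloud(z); x,y=toS(P)
for a in range(-100,90,25):
    k=(np.abs(x-a)<8)&(y>60)&(y<115)&(P[...,2]>60); print(a,k.sum(),np.median(P[k][:,2]) if k.any() else '')
```

```text
-100 97 75.12549632481031
-75 70 76.66526650674952
-50 71 77.43572864414253
-25 57 76.27845509700687
0 52 76.22005495101558
25 51 77.64849913178539
50 47 77.08987753503536
75 44 76.5628766855751
```

The cover is shut. Going to the round key.

Run:
```python
from h import *
tool(np.array([*sc(-84,-102),246.5]),down(SA))
```

```text
turn [ 0.17  0.07 -0.02] shift [ 0.0371 -0.1034  0.0029]
```

Call:
jog_arm(
  series=[
    [0, 0, 0, 0, 0, -0.015, 0],
    [0, 0, 0, 0, 0, -0.04, 0],
    [0, 0, 0, 0.015, -0.04, -0.04, 0],
    [0, 0, 0, 0.03, -0.08, -0.04, 0],
    [0, 0, 0, 0.037, -0.103, -0.04, 0],
    [0, 0, 0, 0.037, -0.103, -0.04, 0],
    [0, 0, 0, 0.037, -0.103, -0.04, 0],
  ],
)

```text
time_s: 28.15
tool_pos: [423.3, -126.3, 287.5]
eef_rot: [0.634, 0.774, 0.0, 0.001]
ft_force: [0.3, -0.4, -0.6]
width: -0.1
grasp_force: 0.0
```

Run:
```python
from h import *
snap('scene','s15');snap('wrist','w15');tool(np.array([*sc(-84,-102),246.5]),down(SA))
z=load('s15');P=cloud(z); x,y=toS(P)
for a in range(-100,90,45):
    k=(np.abs(x-a)<8)&(y>60)&(y<115)&(P[...,2]>60); print(a,k.sum(),np.median(P[k][:,2]) if k.any() else '')
```

```text
turn [ 0.13  0.07 -0.01] shift [ 0.0005 -0.0014  0.0408]
-100 107 75.47527942883436
-55 58 76.97551968103434
-10 55 77.15739480804088
35 49 76.79781694189316
80 48 76.92685593975494
```

View pics/w15.png

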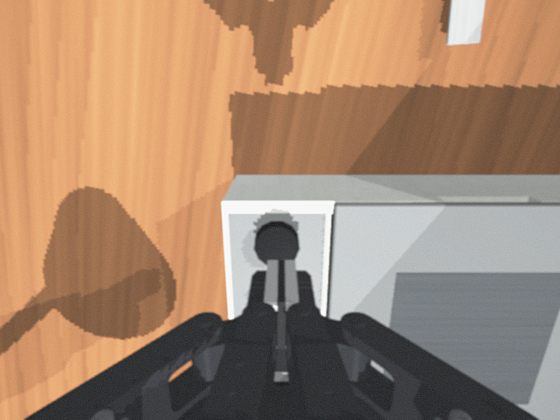

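The closed fingers are right above the round key at (277,243). I'll press it down, hold briefly and go back up.

Call:
jog_arm(
  series=[
    [0, 0, 0, 0, -0.001, 0.02, 0],
    [0, 0, 0, 0, -0.001, 0.03, 0],
    [0, 0, 0, 0, -0.001, 0.036, 0],
    [0, 0, 0, 0, -0.001, 0.04, 0],
    [0, 0, 0, 0, -0.001, 0.042, 0],
    [0, 0, 0, 0, -0.001, 0.042, 0],
    [0, 0, 0, 0, -0.001, 0.042, 0],
  ],
)

```text
time_s: 28.95
tool_pos: [422.2, -126.2, 247.1]
eef_rot: [0.633, 0.774, 0.0, 0.001]
ft_force: [-6.2, 2.1, 20.8]
width: -0.6
grasp_force: 10.2
```

Fully down. Lift and go on to key a.

Call:
jog_arm(
  series=[
    [0, 0, 0, 0, 0, -0.015, 0],
    [0, 0, 0, 0, 0, -0.03, 0],
    [0, 0, 0, -0.02, 0, -0.03, 0],
    [0, 0, 0, -0.042, 0, -0.03, 0],
    [0, 0, 0, -0.042, 0, -0.03, 0],
    [0, 0, 0, -0.042, 0, -0.015, 0],
    [0, 0, 0, -0.042, 0, -0.006, 0],
    [0, 0, 0, -0.042, 0, -0.003, 0],
    [0, 0, 0, -0.042, 0, -0.001, 0],
    [0, 0, 0, -0.042, 0, -0.001, 0],
    [0, 0, 0, -0.042, 0, -0.001, 0],
  ],
)

```text
time_s: 30.05
tool_pos: [430.2, -167.0, 247.3]
eef_rot: [0.633, 0.774, -0.0, 0.0]
ft_force: [-4.0, 0.2, 13.2]
width: -0.4
grasp_force: 6.2
```

Key a is fully down. Next is key c, lifting well over key b.

Call:
jog_arm(
  series=[
    [0, 0, 0, 0, 0, -0.02, 0],
    [0, 0, 0, 0, 0, -0.04, 0],
    [0, 0, 0, 0, 0, -0.04, 0],
    [0, 0, 0, -0.03, 0, -0.04, 0],
    [0, 0, 0, -0.06, 0, -0.04, 0],
    [0, 0, 0, -0.084, 0, -0.04, 0],
    [0, 0, 0, -0.084, 0, -0.04, 0],
    [0, 0, 0, -0.084, 0, -0.02, 0],
    [0, 0, 0, -0.084, 0, -0.006, 0],
    [0, 0, 0, -0.084, 0, -0.002, 0],
    [0, 0, 0, -0.084, 0, 0, 0],
    [0, 0, 0, -0.084, 0, 0, 0],
    [0, 0, 0, -0.084, 0, 0, 0],
  ],
)

```text
time_s: 31.35
tool_pos: [446.1, -248.7, 247.3]
eef_rot: [0.633, 0.774, -0.0, -0.001]
ft_force: [-4.8, 2.2, 13.8]
width: 0.2
grasp_force: 6.9
```

Call:
jog_arm(
  series=[
    [0, 0, 0, 0, 0, -0.015, 0],
    [0, 0, 0, 0, 0, -0.03, 0],
    [0, 0, 0, 0, 0, -0.03, 0],
    [0, 0, 0, -0.02, 0, -0.03, 0],
    [0, 0, 0, -0.044, 0, -0.03, 0],
    [0, 0, 0, -0.044, 0, -0.03, 0],
    [0, 0, 0, -0.044, 0, -0.015, 0],
    [0, 0, 0, -0.044, 0, -0.006, 0],
    [0, 0, 0, -0.044, 0, -0.002, 0],
    [0, 0, 0, -0.044, 0, 0, 0],
    [0, 0, 0, -0.044, 0, 0, 0],
    [0, 0, 0, -0.044, 0, 0, 0],
  ],
)

```text
time_s: 32.55
tool_pos: [455.0, -291.9, 247.3]
eef_rot: [0.633, 0.774, -0.0, -0.0]
ft_force: [-4.5, 3.0, 13.1]
width: 0.1
grasp_force: 6.5
```

All four keys are pressed. I'll lift off, clear the view and check the final state.

Call:
jog_arm(
  series=[
    [0, 0, 0, 0, 0, -0.02, 0],
    [0, 0, 0, 0, 0, -0.06, 0],
    [0, 0, 0, 0.02, 0, -0.11, 0],
    [0, 0, 0, 0.06, -0.03, -0.15, 0],
    [0, 0, 0, 0.06, -0.07, -0.17, 0],
    [0, 0, 0, 0.06, -0.1, -0.17, 0],
    [0, 0, 0, 0.06, -0.1, -0.17, 0],
    [0, 0, 0, 0.06, -0.1, -0.17, 0],
  ],
)

```text
time_s: 33.35
tool_pos: [345.2, -253.4, 415.9]
eef_rot: [0.634, 0.774, 0.0, 0.0]
ft_force: [0.9, 0.7, 0.0]
width: 0.2
grasp_force: 0.0
```

Run:
```python
from h import *
snap('top','tf');snap('scene','sf')
a=load('tf')['im'];cv2.imwrite('pics/tf.png',cv2.resize(a,(800,600),interpolation=cv2.INTER_CUBIC)[:,:,::-1])
z=load('sf');P=cloud(z); x,y=toS(P)
for a in range(-100,90,45):
    k=(np.abs(x-a)<8)&(y>60)&(y<115)&(P[...,2]>60); print(a,np.median(P[k][:,2]))
z=load('tf');P=cloud(z);im=z['im'].astype(int)
m=(P[...,2]>14)&(P[...,2]<28)&(P[...,0]>400)&(P[...,0]<530)&(P[...,1]>90)&(P[...,1]<320)
q=P[m];r=cv2.minAreaRect(q[:,:2].astype(np.float32));print(r,np.percentile(q[:,2],[5,50,95]))
```

```text
-100 75.39336116893003
-55 76.73492579952571
-10 76.84357888347434
35 77.12422193423504
80 76.34630151692971
((487.7099914550781, 146.38412475585938), (25.964502334594727, 117.3905029296875), 14.762876510620117) [15.89677488 19.11183874 22.54985948]
```

View pics/tf.png

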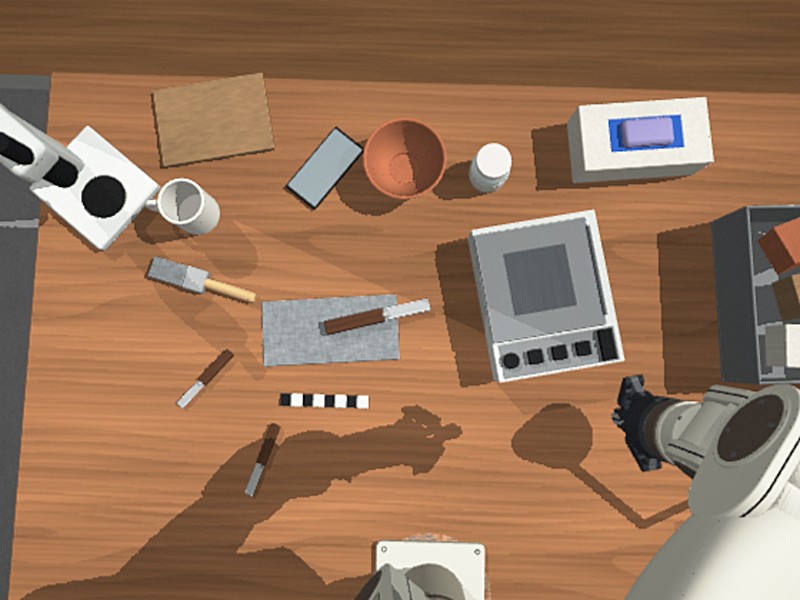

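The cover is shut and all keys are up. The spatula was knocked a little, but it is still flat with its handle centre (354,321) well on the pad, and the bystanders haven't moved. Handing in.

```bash
python3 -c "
from cell import job; print(job.finish_job())"
```

```text
the job is handed in; nothing more can be done
None
```

I handed the job in (no verdict came back): the two sherds present (b and c) lie arch up side by side in the shut scanner, the four keys were pressed fully in order, and the spatula is flat on its pad; it was knocked aside late in the run but stayed on the pad.

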